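# Turn the upside-down toothbrush in the bathroom caddy

## Task

The red toothbrush has been put into the rack bristles-down. Pull it out of its slot, turn it end for end and put it back into the same slot handle-down, all the way home so that it leans in the rack like the other two with its bristles at the top. Leave the blue and the yellow toothbrush where they are, and let go of the red one at the end.

Things in the scene. Friction and masses are not known exactly. Their poses are not given: they have to be found in the camera images.
- red_brush: Red toothbrush, loose, 180 mm long, 30 g. Origin mid-length in the handle; x to the bristle end, z to the bristle side. Handle 14 mm wide (y), 13 thick (z) from x=-90 to 26 mm, neck 8 mm, head 14 wide from x=60 to 90, bristles to z=9.5; flat back at z=-6.5. Starts bristle end down in a slot, leaning 55 deg from vertical, z up; wanted: the same place, turned half round about its own z.
- rack: White rack, fixed, base 185 x 216 mm; origin at its underside's centre, 26 mm above the worktop in a lime tray; z up. Three slots at y=-80, 0, 80 mm lean 55 deg from vertical: axis from the bottom at x=-75, z=30 mm along (0.819,0,0.574). A brush that is home has its origin 90 mm up this axis (within 1 mm at the start; up to 10 mm of side play). Which brush is in which slot varies.
- rack_mouth (a point): Upper end of the middle slot's sleeve, on its axis (side slots: 80 mm to either side). Sleeve: 34 mm wide in y; floor (lower wall) 6.7 mm below the axis and side walls 45 mm long; on the upper side, 20.5 mm above the axis, only a 14 mm lip at the bottom end. So a brush pulled 25 mm along the axis clears the lip and lifts out square to the axis. Friction may keep it from sliding home by itself.
- rack_rod (a point): Middle of the 8 mm steel rod along y that brushes rest on, 148 mm up the slot axes, its centre 10.7 mm below them. Pegs on it, 34 mm apart, rising 11 mm above the axis, flank each brush. Between sleeve and rod nothing is beside or under a brush: fingers can go down square to it, along (0.574,0,-0.819) of the rack, and grip it mid-length across y; pulled too far along the axis they meet the rod.
- blue_brush: Blue toothbrush of the same shape, size and frame, loose, standing correctly in another slot, handle down and bristles at the top. To be left alone.
- yellow_brush: Yellow toothbrush of the same shape, size and frame, loose, standing correctly in the remaining slot, handle down and bristles at the top. To be left alone.
There are look-alikes about, which are no part of the job. There is more than one size of the red_brush; the one meant has the size given above.

How it is judged:
On the way:
1. the red brush has been pulled right out of its slot (its middle over 70 mm from where it was) (distance of red_brush from where it was at the start of the episode above 0.07 m), for 0.1 s.
At the end, for the whole second after the job is handed in: The red brush rests in the slot it came from, bristle end up: its mid-length is within 20 mm of where it was at the start, its length leans 55 +- 10 degrees from vertical with the head upwards, and it is still and released (distance of red_brush from where it was at the start of the episode below 0.02 m and angle between red_brush's own x axis and vertical between 0.785 and 1.135 rad and linear speed of red_brush below 0.02 m/s and contact force between the fingers and red_brush below 0.05 N); the robot touches nothing.
It fails at once if the blue brush is moved more than 20 mm (distance of blue_brush from where it was at the start of the episode above 0.02 m).
It fails at once if the yellow brush is moved more than 20 mm (distance of yellow_brush from where it was at the start of the episode above 0.02 m).
It also fails if it takes over 38 s, if anything falls off the work surface, if the arm or the gripper's body presses on something with over 40 N, if the wrist force passes 120 N, or if a joint passes its speed limit or range.

## Robot

A 6-joint arm with a two-finger parallel gripper is mounted at the origin on the work surface. World frame = base frame: x ahead of the robot, y to its left, z up, the work surface at z = 0. Lengths are in m, angles in rad, forces in N, time in s.
With the tool pointing down it reaches from about 0.3 to 0.825 m from the base axis. Payload 5.4 kg.
Tool frame: the origin (TCP) lies at the very end of the fingers, on their centre line; the grasp point (between the pads) lies 19 mm behind it (r.grasp_offset is the distance from the TCP to the grasp point, in m); z points along the fingers, y is the line along which they close (so a half turn about z gives the same grasp; the last joint's range is limited). The gripper opens to 92 mm and grips with 3 to 60 N. Pads are 20 mm wide; open, the fingers measure 128 mm over their backs; the gripper's body (75 mm by 189 mm) begins 69 mm behind the grasp point.
Start: joints at [0.935, 0.158, 1.597, -0, 1.386, -0.21], TCP at [0.238, 0.524, 0.215] pointing down, gripper open.
Joint ranges: [-2.91, 2.91], [-0.94, 2.29], [0.18, 2.7], [-1.29, 4.43], [0.17, 2.64], [-3, 3]. Speed limits (rad/s): [2.57, 2.57, 3.14, 3.14, 3.14, 3.14].

## Interface

Orientations are given as [roll, pitch, yaw] about the fixed x, y, z axes, in that order (R = Rz(yaw) Ry(pitch) Rx(roll)).
In Python, from rig import r, vision, close_job gives the robot as it stands.
- The arm moves only by the tool move_arm, never from a script. Its argument "commands" is a list of rows, each a list of 4 numbers: the shift along the tool's x, y, z in mm, then the turn about the tool's z in rad. In form: [[tx, ty, tz, yaw], ...]. A call has exactly 10 rows; each row is the pose to reach, as a shift and turn from the pose commanded when the call began, along the tool's axes at that moment; what a row does not reach only later rows make up. A row lasts 1/10 s, in which the tool goes at most 50 mm and 8.59 degrees, less where a joint would pass 70% of its speed; a pose out of reach is approached as far as the arm can. A call with a gripper value outside its range is refused whole. "fingers" is the finger opening in mm, from 0 to 91.9, set as the call begins (left out, the last holds). The fingers move at their own pace and stop on an object; "newtons" is the grip in N (left out, the last holds). Time passes only in rows, so rows that repeat a pose let the fingers close, or fill a call up. It gives the time, the measured TCP pose, the force, the opening and the grip force at its end, in the units of the state.
- r.get_state(): the state, without advancing time (a new reading comes with each control period).
- vision.read_camera(name): name is "side" or "top" or "wrist"; returns the picture (480x640x3 uint8, red, green, blue); there is no depth.
- vision.calibration(name): a dict with "fov_y" (degrees; the focal length in pixels is half the picture's height over the tangent of half this angle, whatever the lens; pixels are square), "cx", "cy" (the principal point, pixels), "cam_to_world" (4x4, takes a point from camera to world coordinates). Camera axes: x right, y down, z forward; pixel columns grow to the right and rows downward; lengths in m; the calibration is good to about 2 mm. A picture is of the moment at which its call begins: read the wrist's pose just before it. calibration takes no time and is no camera call; for the wrist camera it gives the pose at the moment of the call.
- close_job(): hands the job in; it is judged then, once.
The state is a dict: "clock": time; "joint_positions": joint angles; "joint_vel": joint speeds; "joint_efforts": joint torques, N m; "ee_pos": TCP position; "tool_rot": TCP orientation; "force": force on the tool from outside, world axes, zero at the start; "ft_torque": the same for the moment, N m; "opening": finger opening in m; "grasp_force": force on a finger pad.
Only numpy, scipy, OpenCV 4.12 (cv2) and the standard library are available. Lean on these libraries where they do the work, as an engineer would, in place of code of your own. Each camera call takes 0.05 s, during which the arm holds its last target. There are 200 camera calls.

## Working session

There is one attempt and no reset: what is moved stays moved. The work goes in short steps, Python scripts to look and compute and a tool call to move; the robot and the scene stay as the last step left them, time stands still between calls to the robot, and variables do not carry over. Pictures are saved under pics/ and viewed, at most 10 in all, crops included, and the job is handed in when it is done.

Besides the shell and the picture viewer there is one more tool, called after "Emit:" as name(argument=value, ...), one argument or row to a line, values as JSON. move_arm: Moves the arm, as the interface text tells. Its arguments: {"type":"object","properties":{"commands":{"type":"array","items":{"type":"array","items":{"type":"number"}}},"fingers":{"type":"number"},"newtons":{"type":"number"}},"required":["commands"]}

```bash
mkdir -p pics; ls
python3 - <<'E'
from rig import r, vision
import cv2, numpy as np
for n in ["side","top"]:
    im=vision.read_camera(n); cv2.imwrite(f"pics/{n}0.png",im[:,:,::-1])
    c=vision.calibration(n); print(n,c["fov_y"],c["cx"],c["cy"],np.round(c["cam_to_world"],3).tolist())
s=r.get_state(); print(s)
E
```

```text
pics
side 54.460893649937546 323.096361739437 239.15751179694274 [[-0.921, -0.301, 0.247, 0.333], [-0.389, 0.679, -0.623, 0.581], [0.019, -0.67, -0.742, 0.823], [0.0, 0.0, 0.0, 1.0]]
top 46.07547540765739 317.5465004116801 242.67485007610068 [[-0.116, -0.971, 0.207, 0.349], [-0.993, 0.115, -0.02, 0.001], [-0.005, -0.208, -0.978, 1.01], [0.0, 0.0, 0.0, 1.0]]
{'clock': 0.1, 'joint_positions': array([ 9.34868888e-01,  1.58958735e-01,  1.59810253e+00, -1.29459011e-05,
        1.38618711e+00, -2.10086779e-01]), 'joint_vel': array([ 0.00114686, -0.00162564, -0.00314238,  0.00128278,  0.00092096,
       -0.00119967]), 'joint_efforts': array([-2.70050868e-04, -3.86502171e+01, -3.22960353e+01,  7.02541438e-02,
        3.40207340e-02, -1.40195823e-05]), 'ee_pos': array([0.23720062, 0.52317953, 0.2137346 ]), 'tool_rot': array([-3.13997069e+00, -3.32848396e-04,  2.71575411e+00]), 'force': array([0.20405434, 0.0004294 , 0.34895173]), 'ft_torque': array([-0.01641202, -0.02453439,  0.02365742]), 'grasp_force': 0.0, 'opening': 0.09200247206938442}
```

View pics/side0.png

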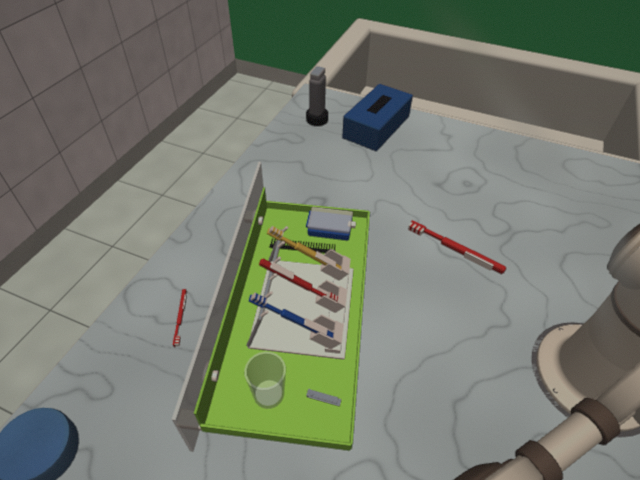

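View pics/top0.png

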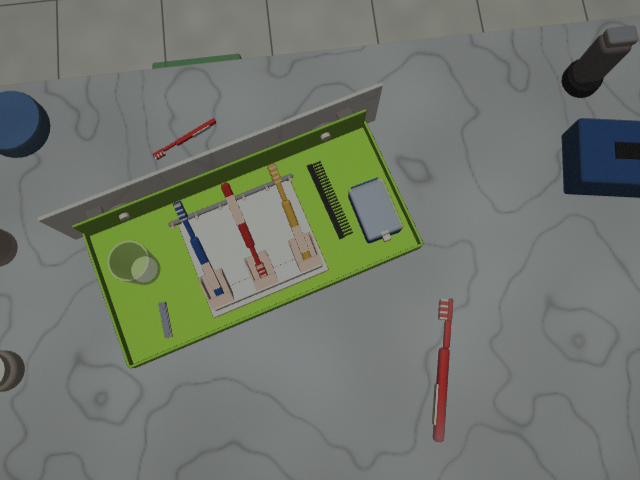

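The side view shows red in the middle slot, with its handle tip at (264,264) and its head in the sleeve at about (333,298). In the top view the tip is at (226,186) and the head at (264,272), with blue to the left and yellow to the right. The red brushes outside the tray are decoys. Next I'll zoom in to measure.

```bash
cat > h.py <<'E'
import cv2, numpy as np
from rig import r, vision
def ray(n,uv):
    c=vision.calibration(n); f=240/np.tan(np.radians(c["fov_y"]/2)); T=c["cam_to_world"]
    d=T[:3,:3]@np.array([(uv[0]-c["cx"])/f,(uv[1]-c["cy"])/f,1]); return T[:3,3],d/np.linalg.norm(d)
def onz(n,uv,z):
    o,d=ray(n,uv); return o+d*(z-o[2])/d[2]
def tri(a,b):
    (o1,d1),(o2,d2)=ray("top",a),ray("side",b)
    t=np.linalg.lstsq(np.c_[d1,-d2],o2-o1,rcond=None)[0]
    p,q=o1+t[0]*d1,o2+t[1]*d2; return (p+q)/2,np.linalg.norm(p-q)
def reds(im):
    h=cv2.cvtColor(im,cv2.COLOR_RGB2HSV)
    return (((h[...,0]<6)|(h[...,0]>174))&(h[...,1]>150)&(h[...,2]>60)).astype(np.uint8)
E
python3 - <<'E'
from h import *
t=cv2.imread("pics/top0.png");s=cv2.imread("pics/side0.png")
a=cv2.resize(t[150:320,160:335],None,fx=3.4,fy=3.4,interpolation=cv2.INTER_CUBIC)
cv2.imwrite("pics/t1.png",a)
b=cv2.resize(s[220:360,240:360],None,fx=4,fy=4,interpolation=cv2.INTER_CUBIC); cv2.imwrite("pics/s1.png",b)
for n,im,box in(("top",t,(160,150,335,320)),("side",s,(240,220,360,360))):
    m=reds(im[:,:,::-1].copy())
    k=np.zeros_like(m);k[box[1]:box[3],box[0]:box[2]]=1
    _,_,st,ce=cv2.connectedComponentsWithStats(m*k)
    print(n,[(x[:5].tolist(),c.round(1).tolist()) for x,c in zip(st[1:],ce[1:]) if x[4]>8])
# rod ends, guess
for p in((180,213),(292,178)): print(onz("top",p,.132))
print("tail",onz("top",(226,186),.159),tri((226,186),(264,264)))
E
```

```text
top [([160, 150, 4, 6, 9], [161.7, 152.3]), ([222, 184, 11, 13, 94], [226.5, 189.8]), ([239, 223, 24, 43, 265], [248.9, 241.6]), ([257, 267, 8, 5, 16], [260.9, 269.0]), ([259, 271, 9, 4, 15], [263.2, 272.9])]
side [([260, 259, 65, 37, 260], [291.9, 278.1])]
[0.60888702 0.19800434 0.132     ]
[0.64633296 0.0126378  0.132     ]
tail [0.63630436 0.11699146 0.159     ] (array([0.63615157, 0.11764303, 0.15074924]), np.float64(0.005615320815520597))
```

View pics/t1.png

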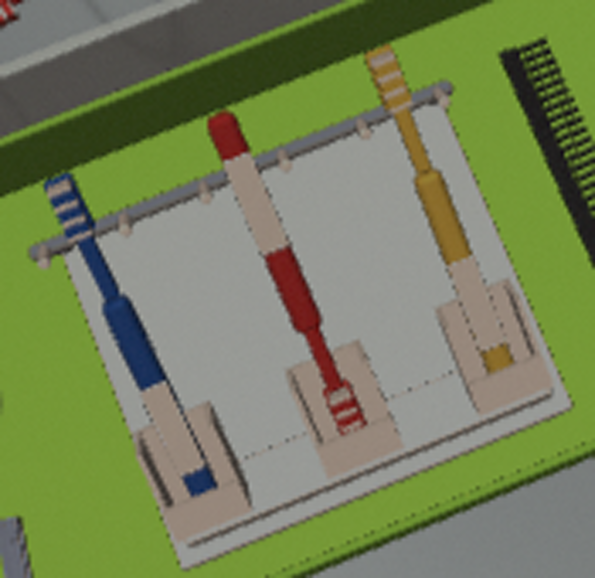

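View pics/s1.png

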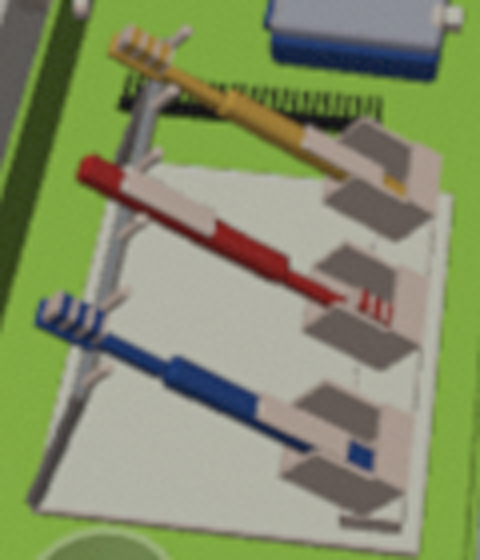

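Run:
```python
from h import *
T=lambda p:(160+p[0]/3.4,150+p[1]/3.4)
S=lambda p:(240+p[0]/4,220+p[1]/4)
a=onz("top",T((221,118)),.164); b=onz("top",T((313,328)),.098)
print(a,b,"len",np.linalg.norm(a-b),"yaw",np.arctan2(*(a-b)[1::-1]))
m=b+(a-b)*26/116; print("top-face mid",m)
yaw=np.arctan2(*(a-b)[1::-1]); print("mid centre",m+6.5*np.array([.574*np.cos(yaw),.574*np.sin(yaw),-.819])/1e3)
p=[onz("top",T(q),.150) for q in((42,260),(124,225),(205,190),(285,160),(365,130),(443,95))]
d=p[-1]-p[0]; y=np.arctan2(d[0],-d[1]); print("pegs len",np.linalg.norm(d),"rackyaw",y, "mean",np.mean(p,0),"midpair",(p[2]+p[3])/2)
o=np.mean(p,0)-0.040*np.array([np.cos(y),np.sin(y),0]); print("rack origin",o)
R=np.array([[np.cos(y),np.sin(y)],[-np.sin(y),np.cos(y)]])
print("brush in rack: tail",R@(a-o)[:2],"neck",R@(b-o)[:2])
print("tri neck",tri(T((313,328)),S((283,268))), "tri tail",tri(T((221,118)),S((92,168))))
```

```text
[0.63691187 0.11769371 0.164     ] [0.5479316  0.09118236 0.098     ] len 0.11391373905329215 yaw 0.28957172907582884
top-face mid [0.56787545 0.09712456 0.1127931 ]
mid centre [0.57145112 0.09818992 0.1074696 ]
pegs len 0.20065523026939647 rackyaw 0.2906993468893498 mean [0.61207553 0.11094472 0.15      ] midpair [0.61271777 0.11077096 0.15      ]
rack origin [0.57375379 0.09947983 0.15      ]
brush in rack: tail [ 0.0657287  -0.00065282] neck [-0.02711702 -0.00054812]
tri neck (array([0.54977369, 0.09183908, 0.09197001]), np.float64(0.0010314650361698398)) tri tail (array([0.63692981, 0.11829996, 0.15665242]), np.float64(0.004742193790324816))
```

Emit:
move_arm(
  commands=[
    [-24,-12,0,-0.05],
    [-66,-34,0,-0.15],
    [-110,-56,0,-0.28],
    [-154,-79,0,-0.42],
    [-198,-101,0,-0.55],
    [-242,-124,0,-0.65],
    [-286,-146,0,-0.716],
    [-330,-169,0,-0.716],
    [-374,-191,0,-0.716],
    [-410,-209,0,-0.716],
  ],
  fingers=46,
  newtons=15,
)

```text
clock: 1.1
ee_pos: [0.5254, 0.1619, 0.2143]
tool_rot: [3.141, -0.0, -2.852]
force: [0.3, -0.2, 0.2]
opening: 0.0463
grasp_force: 0.0
```

Emit:
move_arm(
  commands=[
    [-10,-25,0,0],
    [-20,-50,0,0],
    [-28,-70,0,0],
    [-30,-76,0,0],
    [-30,-76,0,0],
    [-30,-76,15,0],
    [-30,-76,35,0],
    [-30,-76,45,0],
    [-30,-76,45,0],
    [-30,-76,45,0],
  ],
)

```text
clock: 2.1
ee_pos: [0.5748, 0.1002, 0.1696]
tool_rot: [3.141, -0.0, -2.851]
force: [-0.2, -1.0, 0.9]
opening: 0.0462
grasp_force: 0.0
```

Run:
```python
from h import *
s=r.get_state();print(s["ee_pos"],s["tool_rot"])
im=vision.read_camera("wrist");cv2.imwrite("pics/w1.png",im[:,:,::-1])
```

```text
[0.57481736 0.10024326 0.1696384 ] [ 3.14146749e+00 -1.59982423e-04 -2.85062107e+00]
```

View pics/w1.png

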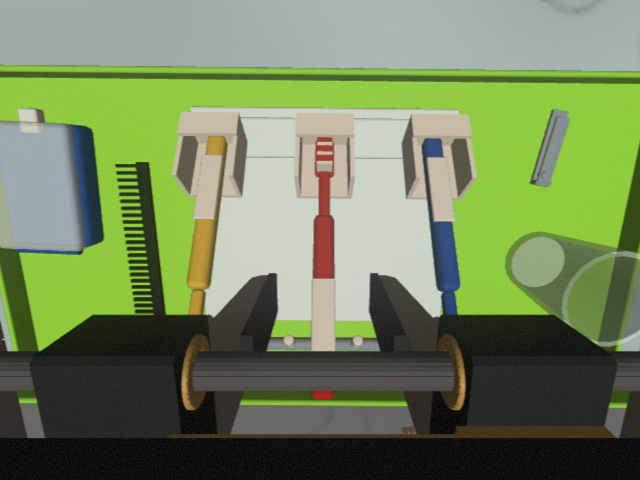

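The wrist view shows the red handle centred between the fingers, with its axis at column 324 and both neighbours clear. Next I descend and close.

Emit:
move_arm(
  commands=[
    [0,0,20,0],
    [0,0,45,0],
    [0,0,65,0],
    [0,0,77,0],
    [0,0,78,0],
    [0,0,78,0],
    [0,0,78,0],
    [0,0,78,0],
    [0,0,78,0],
    [0,0,78,0],
  ],
)

```text
clock: 3.15
ee_pos: [0.5753, 0.0997, 0.092]
tool_rot: [-3.141, 0.001, -2.851]
force: [0.3, -0.1, 0.1]
opening: 0.0461
grasp_force: 0.0
```

Emit:
move_arm(
  commands=[
    [0,0,0,0],
    [0,0,0,0],
    [0,0,0,0],
    [0,0,0,0],
    [0,0,0,0],
    [0,0,0,0],
    [0,0,0,0],
    [0,0,0,0],
    [0,0,0,0],
    [0,0,0,0],
  ],
  fingers=5,
  newtons=15,
)

```text
clock: 4.15
ee_pos: [0.575, 0.0997, 0.0916]
tool_rot: [3.142, -0.0, -2.851]
force: [0.1, -0.0, -0.4]
opening: 0.0137
grasp_force: 15.0
```

Emit:
move_arm(
  commands=[
    [-4,0,-3,0],
    [-10,0,-7,0],
    [-17,0,-12,0],
    [-23,0,-16,0],
    [-23,0,-22,0],
    [-22,0,-40,0],
    [-20,0,-65,0],
    [-15,0,-95,0],
    [0,0,-125,0],
    [10,0,-135,0],
  ],
)

```text
clock: 5.15
ee_pos: [0.5668, 0.0967, 0.231]
tool_rot: [-3.139, 0.006, -2.851]
force: [1.8, 1.2, -0.4]
opening: 0.014
grasp_force: 15.0
```

Emit:
move_arm(
  commands=[
    [5,0,0,0.1],
    [10,0,-5,0.24],
    [15,0,-8,0.38],
    [20,0,-10,0.52],
    [25,0,-10,0.66],
    [30,0,-10,0.8],
    [30,0,-10,0.94],
    [30,0,-10,1.08],
    [30,0,-10,1.22],
    [30,0,-10,1.36],
  ],
)

```text
clock: 6.15
ee_pos: [0.5367, 0.0883, 0.2371]
tool_rot: [3.141, 0.0, 2.066]
force: [-0.3, -0.1, -0.6]
opening: 0.0141
grasp_force: 15.0
```

Emit:
move_arm(
  commands=[
    [0,0,0,0.14],
    [0,0,0,0.28],
    [0,0,0,0.42],
    [0,0,0,0.56],
    [0,0,0,0.7],
    [0,0,0,0.84],
    [0,0,0,0.98],
    [0,0,0,1.12],
    [0,0,0,1.26],
    [0,0,0,1.4],
  ],
)

```text
clock: 7.15
ee_pos: [0.5368, 0.0883, 0.2371]
tool_rot: [3.141, -0.0, 0.666]
force: [-0.6, -0.2, -0.8]
opening: 0.0137
grasp_force: 15.0
```

Emit:
move_arm(
  commands=[
    [0,0,0,0.1],
    [0,0,0,0.2],
    [0,0,0,0.3],
    [0,0,0,0.36],
    [0,0,0,0.38],
    [0,0,0,0.382],
    [0,0,0,0.382],
    [0,0,0,0.382],
    [0,0,0,0.382],
    [0,0,0,0.382],
  ],
)

```text
clock: 8.15
ee_pos: [0.5367, 0.0883, 0.2366]
tool_rot: [-3.142, 0.0, 0.29]
force: [-0.2, -0.3, -1.2]
opening: 0.0137
grasp_force: 15.0
```

Run:
```python
from h import *
s=r.get_state();print(s["ee_pos"],s["tool_rot"],s["joint_positions"])
im=vision.read_camera("side");cv2.imwrite("pics/s2.png",cv2.resize(im[150:400,200:440,::-1],None,fx=2.4,fy=2.4))
```

```text
[0.5367355  0.08825247 0.23660462] [-3.14158081e+00  5.71549879e-07  2.89987980e-01] [-5.92932429e-02  6.30740665e-02  1.65672228e+00  1.10543929e-05
  1.42180089e+00  1.22151346e+00]
```

View pics/s2.png

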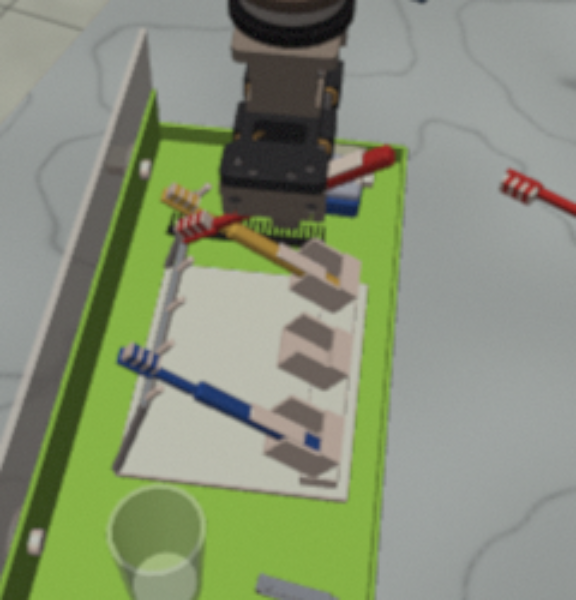

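Run:
```python
from h import *
c,s=np.cos(.29),np.sin(.29)
for uv,z in(((225,182),.03),((225,159),.05),((225,159),.07),((380,87),.1),((40,218),.1),((380,87),.15),((40,218),.15)):
    p=onz("top",uv,z)-[.5738,.0995,0]; print(uv,z,np.round(p,3),"rackx",round(c*p[0]+s*p[1],3),"racky",round(-s*p[0]+c*p[1],3))
print(tri((380,87),(262,163)),tri((40,218),(178,420)))
```

```text
(225, 182) 0.03 [0.114 0.036 0.03 ] rackx 0.119 racky 0.002
(225, 159) 0.05 [0.15 0.03 0.05] rackx 0.152 racky -0.014
(225, 159) 0.07 [0.142 0.027 0.07 ] rackx 0.144 racky -0.015
(380, 87) 0.1 [ 0.231 -0.257  0.1  ] rackx 0.148 racky -0.313
(40, 218) 0.1 [0.063 0.338 0.1  ] rackx 0.158 racky 0.306
(380, 87) 0.15 [ 0.206 -0.248  0.15 ] rackx 0.126 racky -0.297
(40, 218) 0.15 [0.048 0.314 0.15 ] rackx 0.135 racky 0.288
(array([ 0.78158016, -0.15030383,  0.1428714 ]), np.float64(0.0032551913331948404)) (array([0.62131762, 0.41868882, 0.13744876]), np.float64(0.007753085432344438))
```

Emit:
move_arm(
  commands=[
    [10,0,0,0],
    [25,0,0,0],
    [40,0,0,0],
    [50,0,5,0],
    [54,0,20,0],
    [54,0,40,0],
    [54,0,60,0],
    [54,0,70,0],
    [54,0,74,0],
    [54,0,74,0],
  ],
)

```text
clock: 9.2
ee_pos: [0.5882, 0.1037, 0.1621]
tool_rot: [-3.141, 0.001, 0.29]
force: [0.2, 0.3, 0.1]
opening: 0.0138
grasp_force: 15.0
```

Emit:
move_arm(
  commands=[
    [0,0,0,0],
    [0,0,2,0],
    [0,0,5,0],
    [0,0,8,0],
    [0,0,11,0],
    [0,0,14,0],
    [0,0,17,0],
    [0,0,20,0],
    [0,0,23,0],
    [0,0,25,0],
  ],
  newtons=5,
)

```text
clock: 10.2
ee_pos: [0.5884, 0.1037, 0.1373]
tool_rot: [-3.142, 0.0, 0.29]
force: [-0.2, 0.1, 2.3]
opening: 0.0139
grasp_force: 5.0
```

Run:
```python
from h import *
s=r.get_state();print(s["ee_pos"],s["force"])
im=vision.read_camera("side");cv2.imwrite("pics/s3.png",cv2.resize(im[200:370,220:400,::-1],None,fx=3.4,fy=3.4))
```

```text
[0.58840042 0.1037026  0.13731993] [-0.17330855  0.10299531  2.3111188 ]
```

View pics/s3.png

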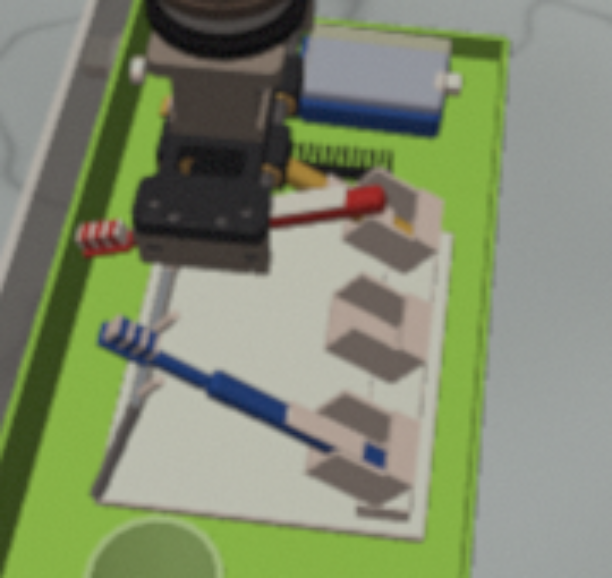

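Pressing the head on the rod is pivoting the brush as planned: it now lies nearly level, with its head at crop (100,237) and its tail at (370,198). I'll continue down.

Emit:
move_arm(
  commands=[
    [0,0,3,0],
    [0,0,6,0],
    [0,0,9,0],
    [0,0,12,0],
    [0,0,15,0],
    [0,0,18,0],
    [0,0,21,0],
    [0,0,24,0],
    [0,0,27,0],
    [0,0,29,0],
  ],
)

```text
clock: 11.25
ee_pos: [0.5887, 0.1038, 0.1084]
tool_rot: [3.142, -0.001, 0.29]
force: [0.9, 0.0, 1.1]
opening: 0.0138
grasp_force: 5.0
```

Run:
```python
from h import *
s=r.get_state();print(s["ee_pos"],s["force"])
im=vision.read_camera("side");cv2.imwrite("pics/s4.png",cv2.resize(im[200:370,220:400,::-1],None,fx=3.4,fy=3.4))
```

```text
[0.58873242 0.10376003 0.10843877] [0.92723082 0.03556134 1.1125233 ]
```

View pics/s4.png

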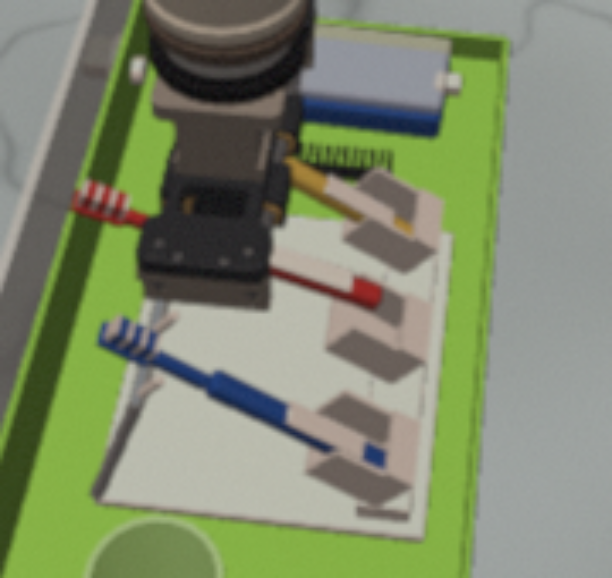

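The tail, at crop (370,292), is dropping into the middle sleeve between its walls. I'll lower the rest of the way and then slide it home along the axis.

Emit:
move_arm(
  commands=[
    [0,0,3,0],
    [0,0,6,0],
    [0,0,9,0],
    [0,0,9,0],
    [-4,0,12,0],
    [-8,0,15,0],
    [-12,0,18,0],
    [-16,0,20.5,0],
    [-19,0,22.5,0],
    [-19,0,22.5,0],
  ],
)

```text
clock: 12.3
ee_pos: [0.5694, 0.0982, 0.0855]
tool_rot: [-3.141, 0.001, 0.29]
force: [0.4, 0.6, -0.1]
opening: 0.0139
grasp_force: 5.0
```

Emit:
move_arm(
  commands=[
    [-1,0,0.5,0],
    [-2,0,1,0],
    [-3,0,2,0],
    [-3,0,2,0],
    [-3,0,2,0],
    [-3,0,2,0],
    [-3,0,2,0],
    [-3,0,2,0],
    [-3,0,2,0],
    [-3,0,2,0],
  ],
)

```text
clock: 13.3
ee_pos: [0.5674, 0.0974, 0.0841]
tool_rot: [3.142, -0.0, 0.29]
force: [1.1, -0.2, -0.7]
opening: 0.0142
grasp_force: 5.0
```

Emit:
move_arm(
  commands=[
    [0,0,0,0],
    [0,0,0,0],
    [0,0,0,0],
    [0,0,0,0],
    [0,0,0,0],
    [0,0,0,0],
    [0,0,0,0],
    [0,0,0,0],
    [0,0,0,0],
    [0,0,0,0],
  ],
  fingers=46,
)

```text
clock: 14.3
ee_pos: [0.5674, 0.0974, 0.0841]
tool_rot: [3.142, -0.0, 0.29]
force: [0.7, 0.4, -0.3]
opening: 0.0461
grasp_force: 0.0
```

Emit:
move_arm(
  commands=[
    [0,0,-10,0],
    [0,0,-30,0],
    [0,0,-60,0],
    [0,0,-90,0],
    [0,0,-120,0],
    [-30,0,-130,0],
    [-70,0,-130,0],
    [-110,0,-130,0],
    [-140,0,-130,0],
    [-150,0,-130,0],
  ],
)

```text
clock: 15.3
ee_pos: [0.422, 0.0543, 0.2147]
tool_rot: [3.141, -0.001, 0.289]
force: [-0.3, 0.6, 0.3]
opening: 0.0461
grasp_force: 0.0
```

Run:
```python
from h import *
s=r.get_state();print(s["ee_pos"],s["force"])
im=vision.read_camera("side")[200:370,220:400,::-1];im2=vision.read_camera("top")[150:320,160:340,::-1]
cv2.imwrite("pics/f.png",cv2.resize(np.hstack([im,im2]),None,fx=2.2,fy=2.2))
```

```text
[0.42203025 0.05425634 0.21469691] [-0.33686558  0.60876005  0.27564783]
```

View pics/f.png

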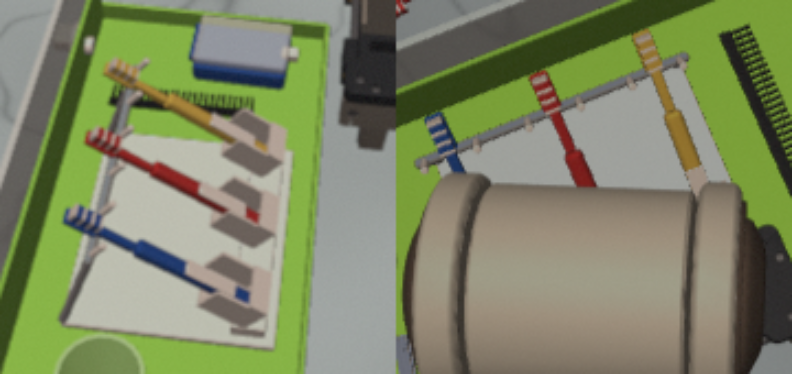

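Red now leans between its pegs like the other two. Its bristles are at the top, at crop (100,140) in the side half, and its tail is in the sleeve at (253,215), with the gripper clear.

Run:
```python
from rig import close_job
print(close_job())
```

```text
the job is handed in; nothing more can be done
None
```

The red toothbrush is back in its own (middle) slot handle-down with its bristles at the top, released, and the blue and yellow brushes look undisturbed; I handed the job in at about 15 s, and it returned no verdict.

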